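Lock the bayonet cap of a bench filter housing

TASK

The blue-capped filter housing was left unlocked after its cartridge was changed. Push the blue cap down against its spring, turn it a quarter turn clockwise (seen from above) and let it spring up into its lock, then let go. Leave the grey-capped housing locked.

Things in the scene. Friction and masses are not known exactly. Their poses are not given: they have to be found in the camera images.
- blue_grip (a point): Grip point of the blue cap, on its vertical turning axis, in its upright blue bar handle (mm: 46 long, 16 wide, bar top 14 above this point, face of the 66 mm cap 24 below). x along the bar, y across it (fingers close along y), z up; moves and turns with the cap. White housing fixed to the bench, foot 116 wide; its two aluminium claws, to 50 from the axis, end 36 below this point (cap up).
- blue_turn (a joint): Turn of the blue cap, rad, growing clockwise seen from above: 0 to 0.25 unlocked, about 1.5 home, end stop 1.62. Steel ears on the cap strike the claws at about 0.35 unless it is pressed 8 mm or more; kept pressed it turns easily (0.05 N m), and from 1.35 on the spring can lift the ears into recesses of the claws: locked.
- blue_push (a joint): How far the blue cap is pressed straight down, m: 0 up, 0.012 at a firm stop; its spring resists with 5 N at first, 12 N at the bottom. 0.008 or more (best 0.010) lets it turn; locked, it rests at about 0.004 when let go.
- grey_turn (a joint): Turn of the cap of the other, otherwise like housing, which has a grey cap, rad: about 1.5, locked. It must stay locked.

How it is judged (in metres and radians):
On the way:
1. the blue cap is pressed in at least 7.5 mm while it is still turned by less than 40 degrees (value of joint blue_push above 0.0075 m and value of joint blue_turn below 0.7 rad).
At the end, for the whole second after the job is handed in: The blue cap is turned at least 74 degrees clockwise and has sprung up into its lock (pressed between 2.5 and 6 mm); the grey cap is still locked (turned at least 74 degrees) (value of joint each of blue_turn, grey_turn above 1.3 rad and value of joint blue_push between 0.0025 and 0.006 m); the robot touches nothing.
It fails at once if the grey cap is turned out of its lock (value of joint grey_turn below 1.25 rad).
It also fails if it takes over 35 s, if anything falls off the work surface, if the arm or the gripper's body presses on something with over 40 N, if the wrist force passes 120 N, or if a joint passes its speed limit or range.

ROBOT

A 6-joint arm with a two-finger parallel gripper is mounted at the origin on the work surface; the furniture and walls round the work are solid. World frame = base frame: x ahead of the robot, y to its left, z up, the work surface at z = 0. Lengths are in mm, angles in rad, forces in N, time in s.
With the tool pointing down it reaches from about 350 to 775 mm from the base axis. Payload 7.3 kg.
Tool frame: the origin (TCP) lies on the centre line of the jaws, within the pads' length; the fingertips stand finger_overhang ahead of it and the grasp point (between the pads) lies 8 mm behind it (finger_overhang is the distance from the TCP to the fingertips, in mm); z points along the fingers, y is the line along which they close (so a half turn about z gives the same grasp; the last joint's range is limited). The gripper opens to 92 mm and grips with 3 to 60 N. Pads are 19 mm wide; open, the fingers measure 130 mm over their backs; the gripper's body (75 mm by 190 mm) begins 47 mm behind the grasp point.
Start: joints at [-1.379, 0.342, 1.524, -0, 1.275, -0.146], TCP at [174.014, -495.341, 237.741] pointing down, gripper open.
Joint ranges: [-2.53, 2.53], [-0.77, 2.02], [0.04, 2.7], [-1, 4.14], [0.28, 2.66], [-3.11, 3.11]. Speed limits (rad/s): [2.57, 2.57, 3.14, 3.14, 3.14, 3.14].

INTERFACE

Orientations are given as [roll, pitch, yaw] about the fixed x, y, z axes, in that order (R = Rz(yaw) Ry(pitch) Rx(roll)).
In Python, from plant import get_obs, capture, close_job, finger_overhang gives the robot as it stands.
- The arm moves only by the shell command python3 -m inch 'ROWS'. ROWS is JSON, one flat list of numbers, 7 for each row, row after row: the turn, a rotation vector about the tool's x, y, z scaled (see below), then the shift along the tool's x, y, z scaled (see below), then the closure, from -1 (fully open) to 1 (shut). In form: [ax, ay, az, tx, ty, tz, gripper, ax, ay, az, tx, ty, tz, gripper, ...]. A call has 1 to 10 rows; each row shifts and turns the commanded pose from where the row before left it, along the tool's axes as they then stand; what a row does not reach is not made up. The controller multiplies each number of a shift by 0.8 m and each number of a turn by 1.5 rad. A row lasts 1/12 s, in which the tool goes at most 41.7 mm and 7.16 degrees, less where a joint would pass 70% of its speed; a pose out of reach is approached as far as the arm can. A call with a number of a shift or a turn outside -1 to 1 is refused whole. A call with a gripper value outside its range is refused whole. The fingers move at their own pace and stop on an object; the grip force is fixed at half the most. Time passes only in rows, so rows that do not move let the fingers close. It gives the time, the measured TCP pose, the force, the opening and the grip force at its end, in the units of the state.
- get_obs(): the state, without advancing time (a new reading comes with each control period).
- capture(name): name is "side" or "top"; returns a dict with "image" (480x640x3 uint8, red, green, blue), "mtx" (3x3 intrinsics, pixels), "pose" (4x4, takes a point from camera to world coordinates). Camera axes: x right, y up, looking along -z (the intrinsics and any distortion apply to the point x, -y, -z); pixel columns grow to the right and rows downward; lengths in mm; the calibration is good to about 2 mm. A picture is of the moment at which its call begins. There is no depth.
- close_job(): hands the job in; it is judged then, once.
The state is a dict: "time": time; "joint_positions": joint angles; "dq": joint speeds; "tau": joint torques, N m; "tool_pos": TCP position; "tcp_rot": TCP orientation; "contact_force": force on the tool from outside, world axes, zero at the start; "moment": the same for the moment, N m; "grip_width": finger opening in mm; "finger_force": force on a finger pad.
Only numpy, scipy, OpenCV 4.12 (cv2) and the standard library are available. Lean on these libraries where they do the work, as an engineer would, in place of code of your own. Each camera call takes 0.05 s, during which the arm holds its last target. There are 200 camera calls.

## Working session

There is one attempt and no reset: what is moved stays moved. The work goes in short steps, Python scripts to look and compute and a shell command to move; the robot and the scene stay as the last step left them, time stands still between calls to the robot, and variables do not carry over. Pictures are saved under pics/ and viewed, at most 10 in all, crops included, and the job is handed in when it is done.

```bash
mkdir -p pics
python3 - <<'E'
from plant import *
import cv2,numpy as np
for n in("top","side"):
    c=capture(n);cv2.imwrite(f"pics/{n}0.png",c["image"][:,:,::-1]);print(c["mtx"].tolist(),c["pose"].round(4).tolist(),[k for k in c])
o=get_obs();print(o,finger_overhang)
E
```

```text
[[544.8282479181968, 0.0, 315.1191766147118], [0.0, 544.8282479181968, 248.44401499974228], [0.0, 0.0, 1.0]] [[0.0165, 0.9896, -0.1427, 414.9001], [-0.9999, 0.0157, -0.0068, -10.1749], [-0.0044, 0.1428, 0.9897, 962.0003], [0.0, 0.0, 0.0, 1.0]] ['image', 'mtx', 'pose']
[[567.3154718259284, 0.0, 320.59154403288], [0.0, 567.3154718259284, 235.59518649519825], [0.0, 0.0, 1.0]] [[-0.82, 0.2523, -0.5137, 122.7385], [-0.5724, -0.3558, 0.7388, 633.3371], [0.0036, 0.8999, 0.4362, 532.3268], [0.0, 0.0, 0.0, 1.0]] ['image', 'mtx', 'pose']
{'time': 0.1, 'joint_positions': array([-1.37900496e+00,  3.42646945e-01,  1.52492334e+00,  4.66313524e-06,
        1.27540094e+00, -1.45997714e-01]), 'dq': array([-0.00041391,  0.00058813, -0.00334834,  0.00092699,  0.00022018,
       -0.00011007]), 'tau': array([ 1.17276752e-03, -4.32005560e+01, -2.44693726e+01,  7.18858279e-02,
        5.26564009e-02, -5.08525966e-05]), 'tool_pos': array([ 173.94212547, -494.97713006,  237.11697182]), 'tcp_rot': array([-3.14022939e+00, -2.04966676e-04,  3.37787581e-01]), 'contact_force': array([ 0.18548063, -0.88299219, -0.05417443]), 'moment': array([-0.01390948, -0.00788233, -0.03303932]), 'finger_force': 0.0, 'grip_width': 91.94256570599289} 11.0
```

View pics/top0.png

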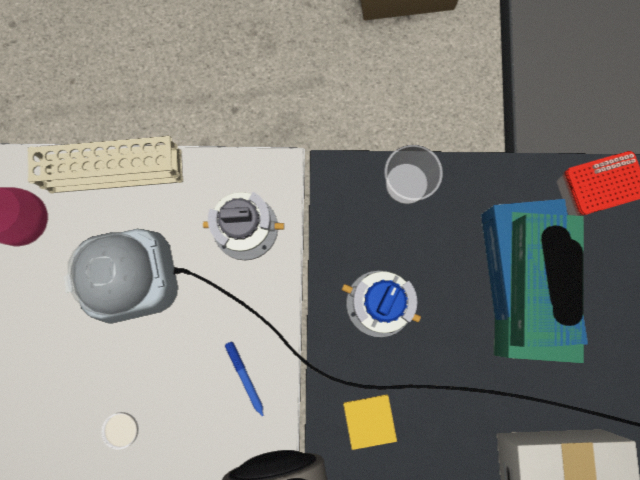

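View pics/side0.png

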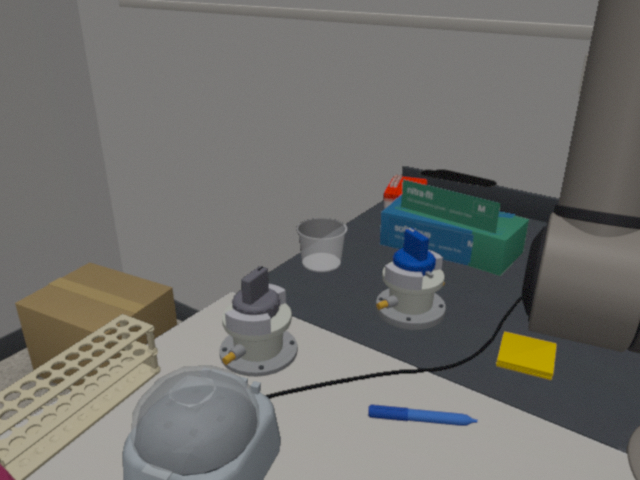

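The top view shows the blue cap at about (386,301) and the grey one at (237,216). In the side view they are at about (415,250) and (256,290). I'll enlarge the blue cap.

Run:
```python
import cv2,numpy as np
a=cv2.imread("pics/top0.png")[260:340,340:430];b=cv2.imread("pics/side0.png")[220:330,370:450]
a=cv2.resize(a,None,fx=4.4,fy=4.4,interpolation=2);b=cv2.resize(b,None,fx=5,fy=5,interpolation=2)
o=np.zeros((550,800,3),np.uint8);o[:a.shape[0],:396]=a[:,:396];o[:550,400:800]=b
cv2.imwrite("pics/crop.png",o)
```

```text
(no output)
```

View pics/crop.png

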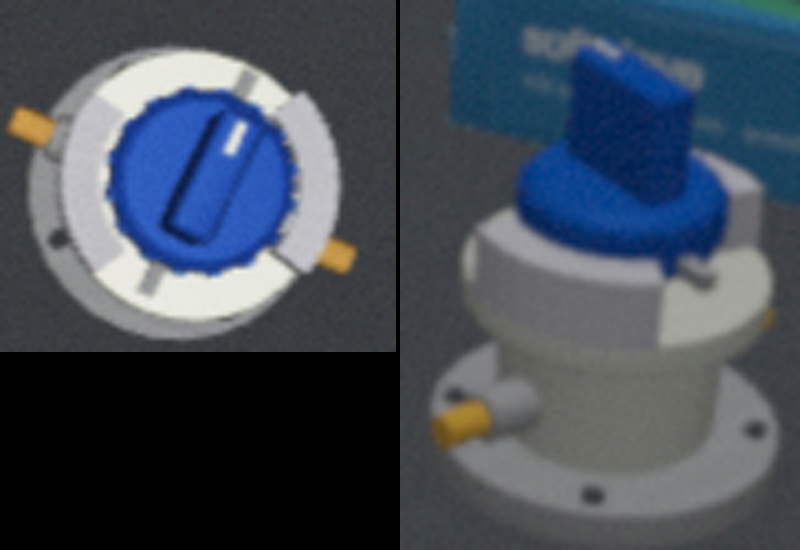

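In the crop, the bar's top-face centre is at about (222,177) in the top half, which is full-image (390.1,299.8). In the side half it is at (635,74), which is (416.8,234.6). The bar runs from crop (247,116) to (196,237). The ears lie near the bar line, clear of the claws.

```bash
cat > h.py <<'E'
import numpy as np, json
from plant import *
def ray(c,u,v):
    P=c["pose"];d=P[:3,:3]@(np.linalg.inv(c["mtx"])@[u,v,1]*[1,-1,-1]);return P[:3,3],d/np.linalg.norm(d)
def tri(rs):
    A=[np.eye(3)-np.outer(d,d) for o,d in rs];return np.linalg.solve(sum(A),sum(a@o for a,(o,d) in zip(A,rs)))
def onz(c,u,v,z):
    o,d=ray(c,u,v);return o+d*(z-o[2])/d[2]
E
python3 - <<'E'
from h import *
t=capture("top");s=capture("side")
rs=[ray(t,390.1,299.8),ray(s,416.8,234.6)];p=tri(rs)
print("bartop",p,[np.linalg.norm(np.cross(d,p-o)) for o,d in rs])
a=onz(t,340+247/4.4,260+116/4.4,p[2]);b=onz(t,340+196/4.4,260+237/4.4,p[2])
print(a,b,np.linalg.norm(a-b),"bar yaw",np.arctan2(*(a-b)[1::-1]))
g=tri([ray(t,235,214),ray(s,257,280)]);print("grey",g)
E
```

```text
bartop [ 458.2002978  -117.64264584  142.96617964] [np.float64(1.21212089388143), np.float64(1.2121208938812578)]
[ 477.37551732 -127.27061404  142.96617964] [ 436.03934326 -109.79679273  142.96617964] 44.87776417983416 bar yaw -0.3999418609881138
grey [586.89108105 121.0693957  130.7465126 ]
```

```bash
python3 -m inch '[0,0,0,0,0,-0.044,-1, 0,0,0,0,0,-0.044,-1, 0,0,0,0.041,-0.027,0,-1, 0,0,0,0.041,-0.027,0,-1, 0,0,0,0.041,-0.027,0,-1, 0,0,0,0.041,-0.027,0,-1, 0,0,0,0.041,-0.027,0,-1, 0,0,0,0.041,-0.027,0,-1, 0,0,0,0.041,-0.027,0,-1, 0,0,0,0.041,-0.027,0,-1]' && python3 -m inch '[0,0,0,0.041,-0.027,0,-1, 0,0,0,0.041,-0.027,0,-1, 0,0,-0.08,0,0,0,-1, 0,0,-0.08,0,0,0,-1, 0,0,-0.08,0,0,0,-1, 0,0,-0.08,0,0,0,-1, 0,0,-0.08,0,0,0,-1, 0,0,-0.08,0,0,0,-1, 0,0,-0.08,0,0,0,-1, 0,0,-0.08,0,0,0,-1]' && python3 -m inch '[0,0,-0.08,0,0,0,-1, 0,0,-0.08,0,0,0,-1, 0,0,-0.08,0,0,0,-1, 0,0,-0.08,0,0,0,-1, 0,0,-0.08,0,0,0,-1, 0,0,-0.08,0,0,0,-1, 0,0,-0.08,0,0,0,-1, 0,0,-0.08,0,0,0,-1, 0,0,-0.08,0,0,0,-1, 0,0,-0.08,0,0,0,-1]'
```

```text
time: 1.03
tool_pos: [365.0, -243.6, 308.2]
tcp_rot: [3.141, -0.0, 0.337]
contact_force: [0.5, 0.1, -0.4]
grip_width: 92.2
finger_force: 0.0
time: 1.87
tool_pos: [411.8, -182.7, 308.0]
tcp_rot: [-3.141, -0.0, 1.304]
contact_force: [0.7, 0.8, -0.6]
grip_width: 91.7
finger_force: 0.0
time: 2.7
tool_pos: [411.8, -182.8, 308.0]
tcp_rot: [-3.142, -0.0, 2.504]
contact_force: [-0.1, -0.0, -0.5]
grip_width: 91.9
finger_force: 0.0
```

```bash
python3 -m inch '[0,0,-0.08,0,0,0,-1, 0,0,-0.079,0,0,0,-1, 0,0,0,-0.007,0.0322,0,-1, 0,0,0,-0.007,0.0322,0,-1, 0,0,0,-0.007,0.0322,0,-1, 0,0,0,0,0,0.045,-1, 0,0,0,0,0,0.045,-1, 0,0,0,0,0,0.045,-1, 0,0,0,0,0,0,-1]'
python3 - <<'E'
from h import *;import cv2
s=capture("side");t=capture("top");print(get_obs()["tool_pos"])
def proj(c,p):
    q=c["pose"][:3,:3].T@(np.array(p)-c["pose"][:3,3])*[1,-1,-1];q=c["mtx"]@q;return q[:2]/q[2]
print(proj(s,[457.5,-118.2,129]),proj(s,get_obs()["tool_pos"]))
a=cv2.resize(s["image"][130:290,320:533,::-1],None,fx=3.7,fy=3.7,interpolation=2);cv2.imwrite("pics/s1.png",a)
E
```

```text
time: 3.45
tool_pos: [454.2, -116.6, 194.2]
tcp_rot: [3.142, -0.012, 2.737]
contact_force: [-2.5, 0.3, -0.4]
grip_width: 91.8
finger_force: 0.0
[ 457.58433434 -118.37517983  200.19182769]
[417.44498735 242.5456139 ] [421.06115275 201.07113176]
```

View pics/s1.png

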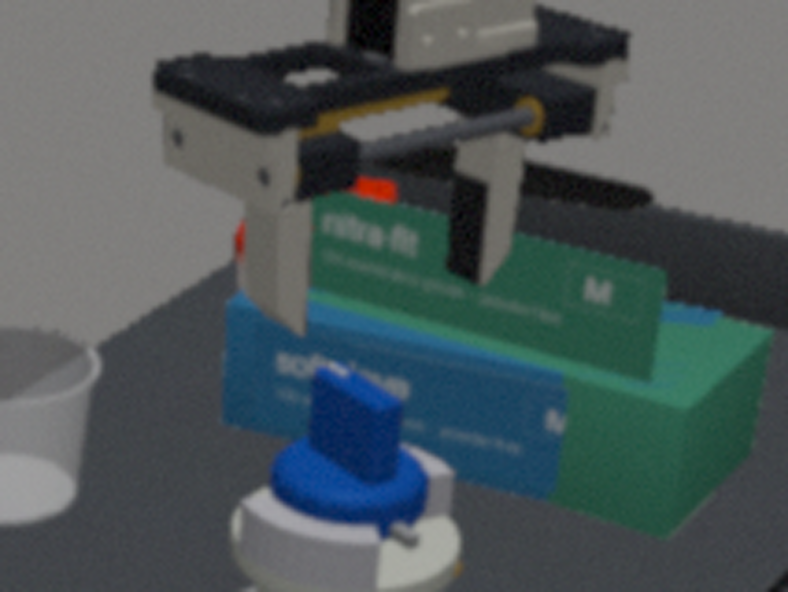

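The jaws straddle the blue bar with fingers either side across it, fingertip midpoint about (422,211) full-image, bar top about (416,235). The alignment agrees with the estimate, so I'll descend and close.

```bash
python3 -m inch '[0,0,0,0,0,0.04,-1, 0,0,0,0,0,0.04,-1, 0,0,0,0,0,0.018,-1, 0,0,0,0,0,0,-1]' && python3 -m inch '[0,0,0,0,0,0,1, 0,0,0,0,0,0,1, 0,0,0,0,0,0,1, 0,0,0,0,0,0,1, 0,0,0,0,0,0,1, 0,0,0,0,0,0,1, 0,0,0,0,0,0,1, 0,0,0,0,0,0,1]'; python3 -c "
from plant import *;o=get_obs();print(o['contact_force'],o['moment'],o['tool_pos'],o['tcp_rot'])"
```

```text
time: 3.88
tool_pos: [457.7, -118.6, 121.4]
tcp_rot: [-3.142, -0.002, 2.736]
contact_force: [-0.8, 0.1, -1.0]
grip_width: 91.4
finger_force: 0.0
time: 4.55
tool_pos: [457.8, -118.5, 121.8]
tcp_rot: [-3.141, 0.0, 2.736]
contact_force: [-0.5, 0.2, -0.4]
grip_width: 42.8
finger_force: 0.0
[-0.49153758  0.2049019  -0.36445068] [ 0.0394204  -0.16202383 -0.01534351] [ 457.81708354 -118.4643061   121.81149553] [-3.14148086e+00  1.26414424e-04  2.73636773e+00]
```

```bash
python3 -m inch '[0,0,0,0,0,0,1, 0,0,0,0,0,0,1, 0,0,0,0,0,0,1, 0,0,0,0,0,0,1, 0,0,0,0,0,0,1, 0,0,0,0,0,0,1, 0,0,0,0,0,0,1, 0,0,0,0,0,0,1]'; python3 -c "
from plant import *;o=get_obs();print(o['contact_force'],o['moment'],o['tool_pos'],o['tcp_rot'])"
```

```text
time: 5.22
tool_pos: [458.4, -116.4, 121.8]
tcp_rot: [3.138, -0.0, 2.735]
contact_force: [3.6, 10.3, 0.6]
grip_width: 15.9
finger_force: 29.9
[ 3.56211979 10.2968258   0.62689125] [ 2.07818535 -0.89803502 -0.02695216] [ 458.41463735 -116.36310699  121.77107293] [ 3.13776846e+00 -1.94593520e-04  2.73544236e+00]
```

Gripped at 15.9 mm, with an 11 N side load along tool +y, so the bar is about 2 mm over. I'll ease that and press.

```bash
python3 -m inch '[0,0,0,0,0.0026,0,1, 0,0,0,0,0,0,1, 0,0,0,0,0,0,1]' && python3 -m inch '[0,0,0,0,0,0.005,1, 0,0,0,0,0,0.005,1, 0,0,0,0,0,0.004,1, 0,0,0,0,0,0,1, 0,0,0,0,0,0,1, 0,0,0,0,0,0,1]'; python3 -c "
from plant import *;o=get_obs();print(o['contact_force'],o['moment'],o['tool_pos'],o['tcp_rot'])"
```

```text
time: 5.47
tool_pos: [458.7, -115.9, 121.7]
tcp_rot: [3.141, -0.0, 2.736]
contact_force: [1.1, 5.9, 2.0]
grip_width: 15.8
finger_force: 30.0
time: 5.97
tool_pos: [458.7, -116.0, 111.2]
tcp_rot: [3.14, 0.0, 2.736]
contact_force: [-1.0, 6.4, 9.3]
grip_width: 15.8
finger_force: 30.0
[-0.99563724  6.44507839  9.32361137] [1.35352908 0.08003951 0.00845188] [ 458.68527132 -115.98495389  111.23663885] [3.14049905e+00 5.60089160e-05 2.73586408e+00]
```

```bash
python3 -m inch '[0,0,0,0.0006,0.0014,0.001,1, 0,0,0,0,0,0,1, 0,0,0,0,0,0,1]'
python3 - <<'E'
from h import *;import cv2
o=get_obs();print(o['contact_force'],o['moment'],o['tool_pos'],o['tcp_rot'])
s=capture("side");cv2.imwrite("pics/s2.png",cv2.resize(s["image"][180:330,340:540,::-1],None,fx=4,fy=4,interpolation=2))
E
```

```text
time: 6.22
tool_pos: [458.7, -115.7, 110.6]
tcp_rot: [-3.141, 0.001, 2.736]
contact_force: [-2.0, 1.8, 10.1]
grip_width: 15.5
finger_force: 30.0
[-1.96150783  1.76444793 10.11790941] [0.46646599 0.37623236 0.01120566] [ 458.73041476 -115.69256815  110.63676765] [-3.14110270e+00  1.01632089e-03  2.73632960e+00]
```

View pics/s2.png

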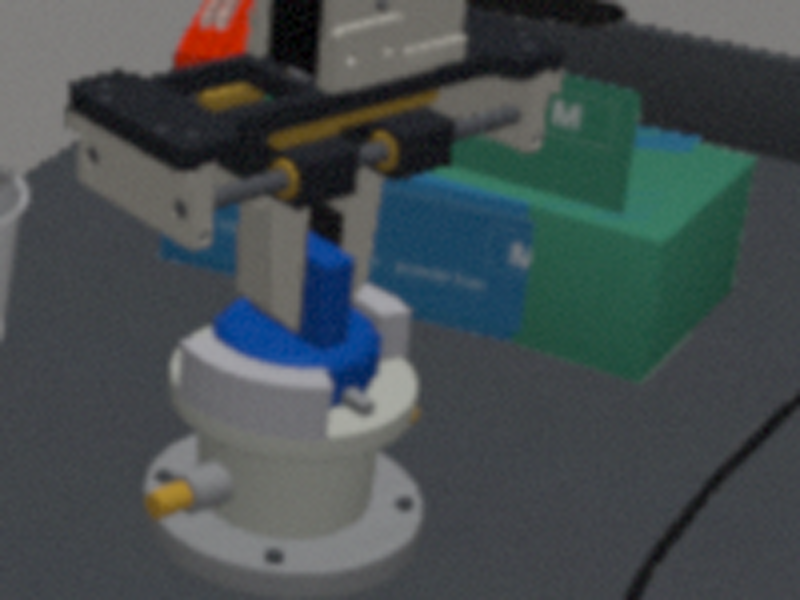

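The cap is visibly sunk between the claws, fingers on the bar, ear at crop (358,400) still in the gap. I'll turn clockwise and check part way.

```bash
python3 -m inch '[0,0,0.05,0,0,0,1, 0,0,0.05,0,0,0,1, 0,0,0.05,0,0,0,1, 0,0,0.05,0,0,0,1, 0,0,0.05,0,0,0,1, 0,0,0.05,0,0,0,1, 0,0,0,0,0,0,1]'; python3 -c "
from plant import *;o=get_obs();print(o['contact_force'],o['moment'],o['tool_pos'],o['tcp_rot'])"
```

```text
time: 6.85
tool_pos: [458.9, -115.4, 110.7]
tcp_rot: [3.141, 0.001, 2.282]
contact_force: [-1.3, 3.9, 9.7]
grip_width: 15.9
finger_force: 30.0
[-1.25218824  3.87281598  9.67247858] [0.73132854 0.20878633 0.01547168] [ 458.92798457 -115.4462237   110.70420089] [3.14087433e+00 1.06472562e-03 2.28210419e+00]
```

```bash
python3 -m inch '[0,0,0.05,0,0,0,1, 0,0,0.05,0,0,0,1, 0,0,0.05,0,0,0,1, 0,0,0.05,0,0,0,1, 0,0,0.05,0,0,0,1, 0,0,0.05,0,0,0,1, 0,0,0.05,0,0,0,1, 0,0,0.05,0,0,0,1, 0,0,0.05,0,0,0,1, 0,0,0.05,0,0,0,1]'; python3 -c "
from plant import *;o=get_obs();print(o['contact_force'],o['moment'],o['tool_pos'],o['tcp_rot'])";python3 -m inch '[0,0,0.05,0,0,0,1, 0,0,0.05,0,0,0,1, 0,0,0.03,0,0,0,1, 0,0,0,0,0,0,1]'; python3 -c "
from plant import *;o=get_obs();print(o['contact_force'],o['moment'],o['tool_pos'],o['tcp_rot'])"
```

```text
time: 7.68
tool_pos: [459.4, -115.3, 110.8]
tcp_rot: [3.139, 0.0, 1.532]
contact_force: [0.3, 5.2, 9.6]
grip_width: 16.0
finger_force: 30.0
[0.34134303 5.18918951 9.64401511] [ 1.04391528 -0.08369749  0.0579963 ] [ 459.37431197 -115.26812296  110.79896833] [3.13935134e+00 3.82781268e-05 1.53229331e+00]
time: 8.02
tool_pos: [459.5, -115.3, 110.9]
tcp_rot: [3.139, -0.0, 1.338]
contact_force: [1.7, 4.8, 9.3]
grip_width: 15.8
finger_force: 30.0
[1.73631706 4.78561641 9.25107457] [ 1.09208116 -0.09911854 -0.00965981] [ 459.54531495 -115.2601914   110.86494001] [ 3.13897884e+00 -4.89972419e-04  1.33833372e+00]
```

```bash
python3 -m inch '[0,0,0.035,0,0,0,1, 0,0,0,0,0,0,1, 0,0,0,0,0,0,1]'
python3 - <<'E'
from h import *;import cv2
o=get_obs();print(o['contact_force'],o['moment'],o['tool_pos'],o['tcp_rot'])
E
```

```text
time: 8.27
tool_pos: [459.6, -115.3, 110.9]
tcp_rot: [3.139, -0.001, 1.288]
contact_force: [0.5, 5.5, 10.5]
grip_width: 15.7
finger_force: 30.0
[ 0.48004441  5.46469842 10.50923696] [ 1.06632975 -0.16542096 -0.01703961] [ 459.56907583 -115.27362794  110.8698623 ] [ 3.13895114e+00 -6.60285474e-04  1.28800534e+00]
```

```bash
python3 -m inch '[0,0,0.03,0,0,0,1, 0,0,0,0,0,0,1, 0,0,0,0,0,-0.004,1, 0,0,0,0,0,-0.004,1, 0,0,0,0,0,-0.002,1, 0,0,0,0,0,0,1, 0,0,0,0,0,0,1]'
python3 - <<'E'
from h import *;import cv2
o=get_obs();print(o['contact_force'],o['moment'],o['tool_pos'],o['tcp_rot'])
E
```

```text
time: 8.85
tool_pos: [459.6, -115.2, 117.8]
tcp_rot: [3.14, -0.001, 1.243]
contact_force: [5.2, 4.7, -2.0]
grip_width: 15.9
finger_force: 30.0
[ 5.16063387  4.7126958  -1.9824625 ] [ 0.68573233 -0.74061314 -0.06047741] [ 459.57172742 -115.18154913  117.75129439] [ 3.13958400e+00 -9.82452611e-04  1.24318047e+00]
```

The force turned from +10 N to −2 N at about 4 mm pressed, so the ears are held in the recesses. I'll let go and rise.

```bash
python3 -m inch '[0,0,0,0,0,0,-1, 0,0,0,0,0,0,-1, 0,0,0,0,0,0,-1, 0,0,0,0,0,0,-1, 0,0,0,0,0,0,-1, 0,0,0,0,0,0,-1, 0,0,0,0,0,0,-1, 0,0,0,0,0,0,-1, 0,0,0,0,0,0,-1, 0,0,0,0,0,0,-1]' && python3 -m inch '[0,0,0,0,0,-0.02,-1, 0,0,0,0,0,-0.04,-1, 0,0,0,0,0,-0.04,-1, 0,0,0,0,0,-0.04,-1, 0,0,0,0,0,0,-1, 0,0,0,0,0,0,-1]'
python3 - <<'E'
from h import *;import cv2
o=get_obs();print(o['contact_force'],o['dq'].round(3))
s=capture("side")["image"];cv2.imwrite("pics/s3.png",cv2.resize(s[180:330,340:540,::-1],None,fx=4,fy=4,interpolation=2))
E
```

```text
time: 9.68
tool_pos: [458.6, -115.3, 117.7]
tcp_rot: [3.142, 0.0, 1.244]
contact_force: [-0.5, 0.4, 0.0]
grip_width: 78.1
finger_force: 0.0
time: 10.18
tool_pos: [459.4, -115.6, 231.3]
tcp_rot: [3.137, 0.0, 1.244]
contact_force: [-0.4, 0.4, -0.2]
grip_width: 91.9
finger_force: 0.0
[-0.43545231  0.41919779 -0.18932862] [-0.001  0.04   0.06  -0.001 -0.017 -0.001]
```

View pics/s3.png

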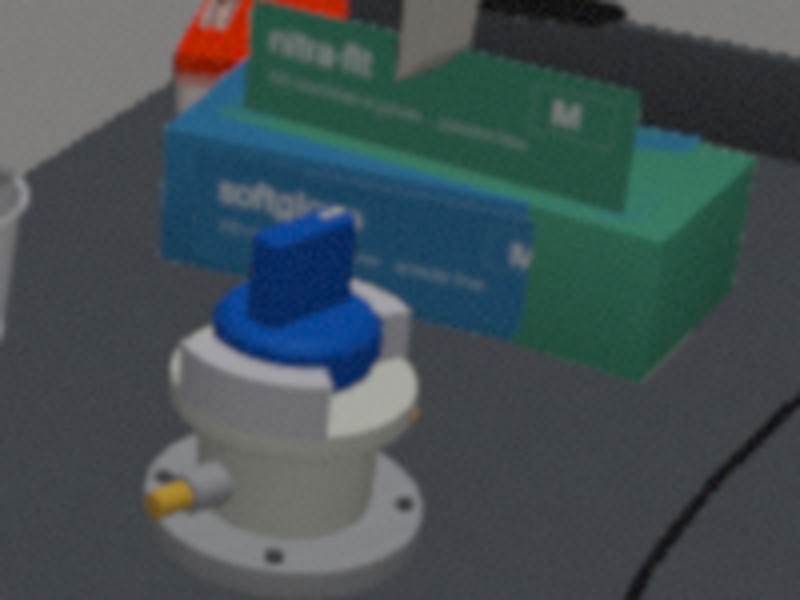

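The bar is now turned a quarter turn and the ears are out of sight in the claws. Its top, at about (416,237), sits about 2.4 px (4 mm) lower than at the start, so the cap is locked, and the fingers are clear.

```bash
python3 -c "
from plant import *;print(close_job())"
```

```text
the job is handed in; nothing more can be done
None
```

The blue cap was pressed, turned about 1.5 rad clockwise, sprang up to about 4 mm pressed and was let go; the grey housing was not touched, and the job is handed in (no verdict was returned).

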